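# Load gearbox shafts into the V-block cradle and lock them down

### The job

Draw the cradle's locking bolt fully back, lift the hold-down frame and lay every steel shaft from the bench in the V-notches, one to a lane and any lane you like, thick journal in the low far rail and thin journal in the high near rail so that each sits level. When all of them are seated, swing the frame fully down over them and then push the bolt fully home again over the frame's arm. Leave the other things on the bench where they are.

Things in the scene. Friction and masses are not known exactly. Their poses are not given: they have to be found in the camera images.
- cradle: V-block cradle fixed to the bench: base plate 8 mm thick from x = -70 to 115, y = -155 to 155 mm, origin on the bench, x away from the robot at yaw 0, z up. Two grey rails along y, each with four 90 degree V-notches, 54 mm apart. Frame hinge posts at x = 98, y = +-132 mm, 80 mm tall; block under the bolt at x = -20, y = 190 mm, 82 mm tall.
- far_rail (a point): bottom of the notches of the far, low rail, at its middle (cradle x = 50, z = 32 mm); rail 16 mm thick, notches at cradle y = -81, -27, 27, 81 mm, teeth between them up to z = 59 mm. Takes the thick journals.
- near_rail (a point): the same for the near rail (cradle x = -50, z = 39 mm), 7 mm higher than the far one, teeth up to z = 66 mm. Takes the thin journals.
- lane1 (a point): where the mid-body point of a properly seated shaft comes to lie in lane 1 of the cradle (47.6 mm above the bench, midway between the rails, y = -81 mm); axes as the cradle's
- lane2 (a point): where the mid-body point of a properly seated shaft comes to lie in lane 2 of the cradle (47.6 mm above the bench, midway between the rails, y = -27 mm); axes as the cradle's
- lane3 (a point): where the mid-body point of a properly seated shaft comes to lie in lane 3 of the cradle (47.6 mm above the bench, midway between the rails, y = 27 mm); axes as the cradle's
- lane4 (a point): where the mid-body point of a properly seated shaft comes to lie in lane 4 of the cradle (47.6 mm above the bench, midway between the rails, y = 81 mm); axes as the cradle's
- shaft1: steel shaft, 134 mm long, about 0.42 kg: square body 24 x 24 mm, 70 mm long, with a thick round journal (22 mm diameter, 32 mm long) at its +x end and a thin one (12 mm diameter, 32 mm long) at its -x end. Origin on the axis at mid-body; x along the axis, towards the thick journal. All shafts are alike. May be absent.
- shaft2: steel shaft, 134 mm long, about 0.42 kg: square body 24 x 24 mm, 70 mm long, with a thick round journal (22 mm diameter, 32 mm long) at its +x end and a thin one (12 mm diameter, 32 mm long) at its -x end. Origin on the axis at mid-body; x along the axis, towards the thick journal. All shafts are alike. May be absent.
- shaft3: steel shaft, 134 mm long, about 0.42 kg: square body 24 x 24 mm, 70 mm long, with a thick round journal (22 mm diameter, 32 mm long) at its +x end and a thin one (12 mm diameter, 32 mm long) at its -x end. Origin on the axis at mid-body; x along the axis, towards the thick journal. All shafts are alike. May be absent.
- shaft4: steel shaft, 134 mm long, about 0.42 kg: square body 24 x 24 mm, 70 mm long, with a thick round journal (22 mm diameter, 32 mm long) at its +x end and a thin one (12 mm diameter, 32 mm long) at its -x end. Origin on the axis at mid-body; x along the axis, towards the thick journal. All shafts are alike. May be absent.
- bail (a joint): angle of the hold-down frame in rad: 0 = down over the shafts, grows as it is lifted to the far side, to 1.85 (leaning back). Stiff hinge: stays where left. A frame of 12 mm round bar: two side arms at cradle y = +-148 mm, 128 mm long, and a cross bar 98 mm from the hinge, over the middle of the shafts when down.
- hinge (a point): middle of the frame's hinge line, which runs along the cradle's y (cradle x = 98, z = 76 mm)
- bail_handle (a point): middle of the frame's black grip: a round bar 14 mm thick, 84 mm long along the cradle's y, standing on two posts (at y = +-34 mm) 42 mm above the cross bar. With the frame down it is 98 mm nearer the robot than the hinge and 42 mm above it; x and z of this point turn with the frame.
- bolt (a joint): travel of the locking bolt in m: 0 = drawn back, 0.03 = shot home over the frame's side arm; it slides along the cradle's -y and stays where it is left (about 2 N)
- bolt_knob (a point): middle of the bolt's upright black knob: 16 mm thick, 28 mm tall, its top 14 mm above this point; it stands 114 mm above the bench, 20 mm on the near side of the cradle's middle, at cradle y = 200 mm when drawn back and 170 mm when shot
- spray: bystander, to be left alone: a spray can, 60 mm across, 170 mm tall
- tape: bystander, to be left alone: a roll of tape lying flat, 100 mm across, 24 mm high
- gear_small: bystander, to be left alone: a small gear wheel lying flat, 44 mm across, 18 mm high
- gear_big: bystander, to be left alone: a gear wheel lying flat, 64 mm across, 21 mm high
- driver: bystander, to be left alone: a screwdriver lying on the bench
- spanner: bystander, to be left alone: a spanner lying on the bench
Things that resemble listed ones, but are neither listed nor needed, are in the scene too. Leave any turquoise look-alike of the shaft2 alone.

How it is judged:
By the outcome, as a careful person would: the job done as asked, in the order asked, and still so for the second after the job is handed in, with the robot touching nothing.
Of shaft1, shaft2, shaft3, shaft4 only 2 to 4 are there at a start; the rules pass over those that are not, and their reading is None.
At some moment in a run one of shaft1, shaft2, shaft3, shaft4 may be knocked a few centimetres aside while the robot is not near it.
Once in a run the grip may slacken for a moment while it holds something.
It also fails if it takes over 210 s, if anything falls off the work surface, if the arm or the gripper's body presses on something with over 40 N, if the wrist force passes 120 N, or if a joint passes its speed limit or range.

### The arm

A 6-joint arm with a two-finger parallel gripper is mounted at the origin on the work surface. World frame = base frame: x ahead of the robot, y to its left, z up, the work surface at z = 0. Lengths are in m, angles in rad, forces in N, time in s.
With the tool pointing down it reaches from about 0.375 to 0.925 m from the base axis. Payload 5.7 kg.
Tool frame: the origin (TCP) lies midway between the tips of the shut fingers; the grasp point (between the pads) lies 19 mm behind it; z points along the fingers, y is the line along which they close (so a half turn about z gives the same grasp; the last joint's range is limited). The gripper opens to 88 mm and grips with 3 to 60 N. Pads are 20 mm wide; open, the fingers measure 115 mm over their backs; the gripper's body (75 mm by 178 mm) begins 61 mm behind the grasp point.
Start: joints at [-1.272, 0.359, 1.51, -0, 1.272, -0.115], TCP at [0.241, -0.549, 0.223] pointing down, gripper open.
Joint ranges: [-2.97, 2.97], [-1.01, 2.36], [0.21, 2.38], [-0.96, 4.11], [0.2, 2.71], [-2.98, 2.98]. Speed limits (rad/s): [2.39, 2.39, 3.14, 3.14, 3.14, 3.14].

### API

Orientations are given as a unit quaternion [x, y, z, w].
In Python, from bench import move_ptp, servo_line, goto_joints, move_gripper, sleep, inverse_kinematics, capture, PlanningError, close_job, spot_in, silhouettes, current_clock, current_joint_pos, current_qvel, current_joint_torque, current_position, current_orientation, current_force, current_torque, current_finger_gap, current_grip_force gives the robot as it stands. Calls block until the motion is done:
- move_ptp(position, orientation): joint-space move of the TCP to a pose.
- servo_line(position, orientation=None, rate=0.15, contact_N=None): straight line of the TCP; orientation=None keeps the orientation; rate is the mean speed in m/s. With contact_N (N) it stops when the force on the tool has changed by that much, and returns True; else False.
- goto_joints(angles): joint-space move.
- move_gripper(opening): finger opening in m; the grip force is fixed at half the most; returns when the fingers have stopped.
- sleep(seconds).
- inverse_kinematics(position, orientation): joint angles nearest the present ones, or None.
- capture(name): name is "scene" or "top"; returns a dict with "image" (400x640x3 uint8, blue, green, red), "range_z" (400x640 float32, m along the optical axis (not along the pixel's ray), 0 where there is no reading), "intrinsics" (3x3 intrinsics, pixels), "k1" (the pictures are not rectified: a ray, as slopes to the right and down, at radius r is drawn at 1 + k1 r^2 times it, then the intrinsics apply), "R" (3x3) and "t" (3): a world point X has camera coordinates R X + t. Camera axes: x right, y down, z forward; pixel columns grow to the right and rows downward; lengths in m; the calibration is good to about 2 mm. A picture is of the moment at which its call begins.
A pose or a line that the arm cannot do raises PlanningError and nothing moves.
- close_job(): hands the job in; it is judged then, once.
Trained networks look in the newest picture that a camera, given by its name, has taken for a name from the list of things; names that differ only in an ending like _2 or _b are one class to them, and where a whole thing is asked for, a point or a joint stands for the part that bears it (a point fixed in the world has none). Each returns a list of dicts, best first, with "conf" (0 to 1); they miss things now and then, are a little off and sometimes report something else, mostly with a low value. They report only what shows in the picture. A call takes as long as a camera call. They do not tell look-alikes from the thing itself.
- spot_in(camera, query): "xy" ([column, row] in pixels, amid what is visible of it).
- silhouettes(camera, query): "region" (400x640 bool, what is visible of it) and "xy" ([column, row] in pixels, amid what is visible of it).
Readings, each from a call of its own:
- current_clock(): time.
- current_joint_pos(): joint angles.
- current_qvel(): joint speeds.
- current_joint_torque(): joint torques, N m.
- current_position(): TCP position.
- current_orientation(): TCP orientation.
- current_force(): force on the tool from outside, world axes, zero at the start.
- current_torque(): the same for the moment, N m.
- current_finger_gap(): finger opening in m.
- current_grip_force(): force on a finger pad.
Only numpy, scipy, OpenCV 4.12 (cv2) and the standard library are available. Lean on these libraries where they do the work, as an engineer would, in place of code of your own. Each camera call takes 0.05 s, during which the arm holds its last target. There are 200 camera calls.

## Working session

There is one attempt and no reset: what is moved stays moved. The work goes in short steps, each a Python script; the robot and the scene stay as the last script left them, time stands still between calls to the robot, and variables do not carry over. Pictures are saved under pics/ and viewed, at most 14 in all, crops included, and the job is handed in when it is done.

```bash
ls; mkdir -p pics; cat > h.py <<'E'
import numpy as np, cv2
from bench import *
def px2w(c,u,v,z=None):
    K=c["intrinsics"];k1=c["k1"]
    d=np.array([(u-K[0,2])/K[0,0],(v-K[1,2])/K[1,1]]);s=d.copy()
    for _ in range(10): s=d/(1+k1*(s@s))
    ray=np.array([s[0],s[1],1.0])
    if z is None:
        return c["R"].T@(ray*c["range_z"][int(v),int(u)]-c["t"])
    o=-c["R"].T@c["t"]; r=c["R"].T@ray
    return o+r*(z-o[2])/r[2]
def cloud(c,mask=None):
    K=c["intrinsics"];k1=c["k1"];Z=c["range_z"]
    m=(Z>0) if mask is None else (Z>0)&mask
    v,u=np.nonzero(m)
    d=np.stack([(u-K[0,2])/K[0,0],(v-K[1,2])/K[1,1]],1);s=d.copy()
    for _ in range(10): s=d/(1+k1*(s**2).sum(1,keepdims=True))
    P=np.c_[s,np.ones(len(s))]*Z[v,u][:,None]
    return (P-c["t"])@c["R"],u,v
E
python3 - <<'E'
from h import *
for n in("scene","top"):
    c=capture(n);cv2.imwrite(f"pics/{n}0.png",c["image"])
    print(n,(-c["R"].T@c["t"]).round(3),c["R"][2].round(2))
    for q in("shaft1","cradle","bolt_knob","bail_handle","spray","hinge"):
        for d in spot_in(n,q):
            u,v=d["xy"];print(q,round(d["conf"],2),np.round([u,v]),px2w(c,u,v).round(3))
E
```

```text
pics
scene [ 1.065 -1.034  0.905] [-0.39  0.69 -0.61]
shaft1 0.74 [314. 285.] [ 0.623 -0.33   0.024]
shaft1 0.69 [258. 255.] [ 0.429 -0.305  0.025]
shaft1 0.65 [348. 242.] [ 0.627 -0.142  0.027]
shaft1 0.64 [167. 325.] [ 0.377 -0.611  0.024]
shaft1 0.58 [292. 226.] [ 0.444 -0.153  0.024]
cradle 0.82 [366. 183.] [0.531 0.19  0.005]
cradle 0.3 [344. 245.] [ 0.62  -0.153  0.024]
bolt_knob 0.44 [368. 137.] [0.471 0.332 0.101]
bail_handle 0.91 [358. 172.] [0.529 0.124 0.087]
spray 0.72 [398. 230.] [ 0.77  -0.132  0.121]
spray 0.72 [342. 246.] [ 0.615 -0.153  0.017]
hinge 0.55 [366. 181.] [0.528 0.196 0.008]
top [ 0.315 -0.103  1.258] [ 0.17 -0.01 -0.99]
shaft1 0.89 [330. 238.] [ 0.432 -0.142  0.025]
shaft1 0.74 [429. 151.] [ 0.7   -0.444  0.023]
shaft1 0.72 [388. 181.] [ 0.607 -0.315  0.019]
shaft1 0.72 [487. 260.] [ 0.37  -0.607  0.022]
shaft1 0.62 [332. 178.] [ 0.613 -0.147  0.023]
shaft1 0.6 [384. 244.] [ 0.417 -0.301  0.023]
shaft1 0.5 [224. 204.] [0.516 0.152 0.12 ]
cradle 0.74 [218. 205.] [0.51  0.167 0.125]
bolt_knob 0.44 [168. 219.] [0.479 0.328 0.06 ]
bail_handle 0.79 [226. 201.] [0.524 0.148 0.118]
spray 0.67 [317. 123.] [ 0.731 -0.101  0.166]
hinge 0.68 [225. 202.] [0.519 0.149 0.126]
```

View pics/scene0.png

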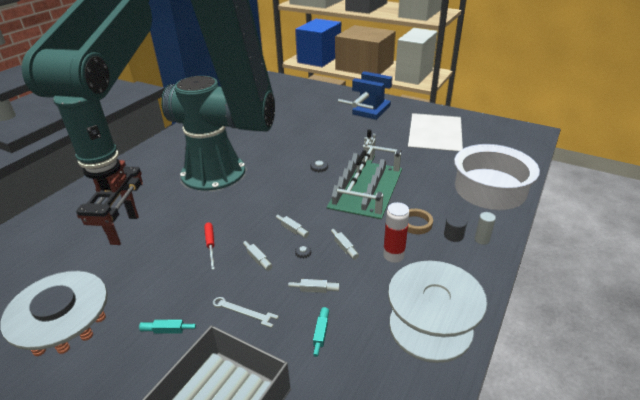

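View pics/top0.png

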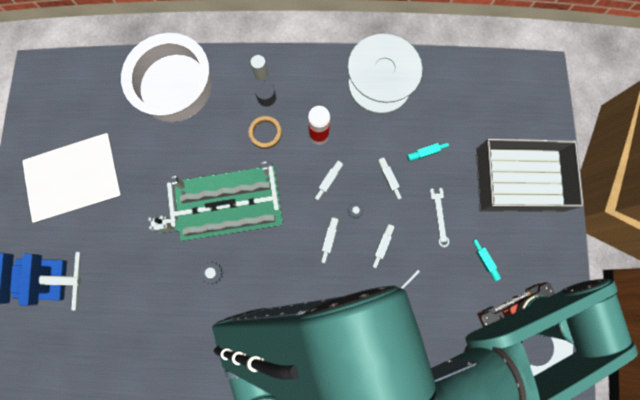

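The scene view shows the arm clear of the bench, the cradle at (366,185), and four white shafts between (258,255) and (344,242). Two turquoise look-alikes are at (167,326) and (320,330).

The top view shows the cradle at (225,203), bolt on the left at (158,222) and frame down. The white shafts are at (330,240), (330,180), (390,178) and (384,245).

```bash
cat >> h.py <<'E'
def find_shafts(c,lo=0.012,hi=0.035,exclude=None,zp=None):
    """white shafts lying on the bench: centre of body xy, direction angle to thick end"""
    P,u,v=cloud(c); im=c["image"].astype(int)
    b,g,r=im[v,u].T
    m=(P[:,2]>0.008)&(P[:,2]<hi)&(P[:,0]>.25)&(P[:,0]<.95)&(P[:,1]>-.66)&(P[:,1]<.6)&(b+g+r>330)&(abs(r-b)<60)&(abs(g-r)<40)
    M=np.zeros(c["range_z"].shape,np.uint8);M[v[m],u[m]]=1
    n,L,st,_=cv2.connectedComponentsWithStats(M)
    out=[]
    lab=L[v,u]
    for i in range(1,n):
        Q=P[(lab==i)&m]
        if len(Q)<60: continue
        xy=Q[:,:2];ctr=xy.mean(0);w=np.linalg.svd(xy-ctr,full_matrices=False)[2]
        a=(xy-ctr)@w[0];p=(xy-ctr)@w[1];L0,L1=np.percentile(a,[.5,99.5])
        if not .11<L1-L0<.15: continue
        mid=(L0+L1)/2
        wid=lambda s:np.ptp(np.percentile(p[s],[5,95])) if s.sum()>3 else 0
        ea=a>mid+.042;eb=a<mid-.042
        sg=1 if ea.sum()>eb.sum() else -1
        d=w[0]*sg
        body=abs(a-mid)<.033
        cc=ctr+w[0]*mid+w[1]*(np.percentile(p[body],3)+np.percentile(p[body],97))/2
        out.append(dict(xy=cc,yaw=np.arctan2(d[1],d[0]),len=L1-L0,n=(ea.sum(),eb.sum()),wb=wid(body),z=np.percentile(Q[:,2],90)))
    return out
E
python3 - <<'E'
from h import *
for n in("top","scene"):
    c=capture(n)
    for s in find_shafts(c): print(n,s["xy"].round(4),round(np.degrees(s["yaw"]),1),round(s["len"],3),s["n"],round(s["wb"],4),round(s["z"],4))
    P,u,v=cloud(c);b,g,r=c["image"].astype(int)[v,u].T
    m=(g-r>25)&(g-b>12)&(P[:,2]<.02)&(P[:,1]>-.1)&(P[:,1]<.45)&(P[:,0]>.35)&(P[:,0]<.75)
    Q=P[m];print(m.sum(),np.median(Q[:,2]))
    (cx,cy),(w,h),an=cv2.minAreaRect(Q[:,:2].astype(np.float32));print("plate",cx,cy,w,h,an)
    m=(P[:,2]>.095)&(P[:,2]<.16)&(P[:,1]>0)&(P[:,1]<.42)&(P[:,0]>.35)&(P[:,0]<.75)
    M=np.zeros(c["range_z"].shape,np.uint8);M[v[m],u[m]]=1
    k,L,st,ct=cv2.connectedComponentsWithStats(M);lab=L[v,u]
    for i in range(1,k):
        q=P[(lab==i)&m]
        if len(q)>5: print("high",len(q),ct[i].round(),q.mean(0).round(4),q.min(0).round(3),q.max(0).round(3))
    x,y=(225,203) if n=="top" else (366,180)
    cr=cv2.resize(c["image"][y-60:y+60,x-80:x+80],None,fx=5,fy=5,interpolation=cv2.INTER_CUBIC);cv2.imwrite(f"pics/{n}_cr.png",cr)
E
```

```text
top [ 0.6154 -0.3231] 24.5 0.132 (np.int64(30), np.int64(58)) 0.0221 0.0249
top [ 0.6074 -0.1347] -32.4 0.132 (np.int64(33), np.int64(59)) 0.0222 0.0253
top [ 0.4279 -0.137 ] -14.8 0.132 (np.int64(35), np.int64(62)) 0.0214 0.0247
top [ 0.4101 -0.2953] -22.4 0.132 (np.int64(36), np.int64(63)) 0.0228 0.0251
3955 0.006784889069050961
plate 0.5362590551376343 0.196133092045784 0.18977749347686768 0.36697694659233093 9.629254341125488
high 158 [220. 203.] [0.5166 0.1623 0.1215] [0.505 0.122 0.095] [0.529 0.205 0.129]
high 48 [159. 220.] [0.4696 0.3332 0.1164] [0.462 0.327 0.095] [0.484 0.343 0.131]
high 7 [163. 225.] [0.4577 0.3276 0.0972] [0.455 0.324 0.096] [0.461 0.33  0.1  ]
high 7 [150. 227.] [0.4517 0.3637 0.0974] [0.449 0.361 0.095] [0.455 0.368 0.102]
scene [0.8894 0.4195] 19.0 0.139 (np.int64(111), np.int64(62)) 0.0818 0.0296
scene [ 0.4301 -0.1394] -15.9 0.132 (np.int64(51), np.int64(25)) 0.022 0.0271
scene [ 0.6098 -0.1364] -33.0 0.135 (np.int64(57), np.int64(24)) 0.0224 0.0273
scene [ 0.4122 -0.2979] -23.7 0.135 (np.int64(59), np.int64(25)) 0.0213 0.0271
scene [ 0.6177 -0.325 ] 22.4 0.133 (np.int64(69), np.int64(43)) 0.0232 0.0271
scene [ 0.8893 -0.3589] -24.9 0.135 (np.int64(213), np.int64(84)) 0.0495 0.02
1575 0.009551601287949504
plate 0.5486334562301636 0.17371903359889984 0.1836656630039215 0.330417275428772 7.030703067779541
high 46 [368. 134.] [0.4705 0.3304 0.1141] [0.456 0.318 0.095] [0.479 0.343 0.133]
high 88 [360. 159.] [0.5227 0.1549 0.1192] [0.509 0.115 0.095] [0.533 0.204 0.13 ]
```

View pics/top_cr.png

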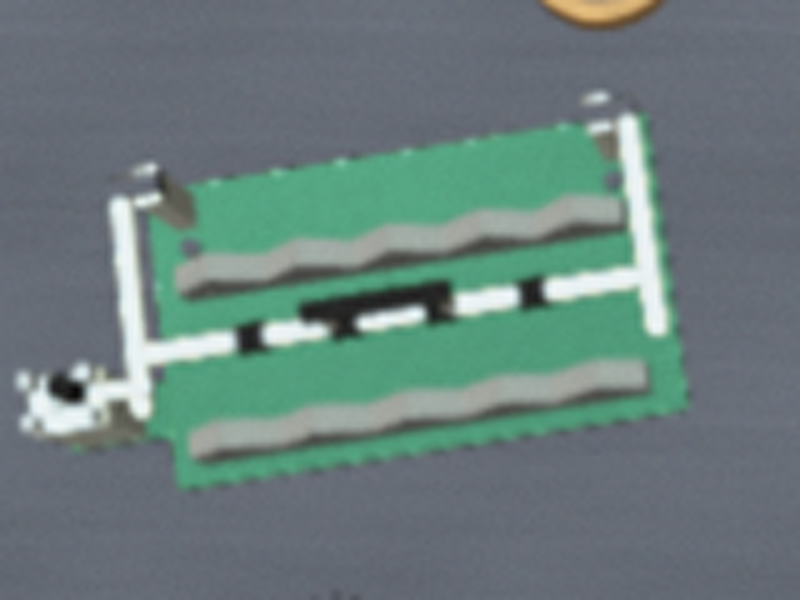

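```bash
cat >> h.py <<'E'
from scipy.optimize import least_squares
def model_dist(p):
    """distance of cradle-frame points (frame down) to main surfaces"""
    x,y,z=p.T
    def box(c,h):
        q=abs(p-c)-h; return abs(np.linalg.norm(np.maximum(q,0),axis=1)+np.minimum(q.max(1),0))
    def cap(a,b,r):
        a,b=np.array(a),np.array(b);t=np.clip((p-a)@(b-a)/((b-a)@(b-a)),0,1)
        return abs(np.linalg.norm(p-a-t[:,None]*(b-a),axis=1)-r)
    D=[box([.0225,0,.004],[.0925,.155,.004]),cap([.0,-.148,.076],[0,.148,.076],.006),cap([0,-.042,.118],[0,.042,.118],.007)]
    D+=[cap([.098,s*.148,.076],[-.03,s*.148,.076],.006) for s in(-1,1)]
    for xr,zb in((.05,.032),(-.05,.039)):
        yy=np.clip(y,-.108,.108);k=np.abs(yy[:,None]-np.array([-.081,-.027,.027,.081])).min(1)
        top=zb+np.minimum(k,.027)
        q=np.stack([abs(x-xr)-.008,(z-top)*.7,abs(y)-.113],1)
        D.append(abs(np.linalg.norm(np.maximum(q,0),axis=1)+np.minimum(q.max(1),0)))
    return np.min(D,0)
def tocr(P,c):
    cs,sn=np.cos(c[2]),np.sin(c[2]);d=P[:,:2]-c[:2]
    return np.c_[d[:,0]*cs+d[:,1]*sn,-d[:,0]*sn+d[:,1]*cs,P[:,2]]
def fit(c,x0):
    P=cloud(c)[0]
    q=tocr(P,x0);P=P[(abs(q[:,0]-.0225)<.11)&(abs(q[:,1])<.165)&(P[:,2]>.004)&(P[:,2]<.14)]
    r=least_squares(lambda s:model_dist(tocr(P+[0,0,s[3]],s)),[*x0,0],loss="soft_l1",f_scale=.003,x_scale=[.01,.01,.05,.01])
    return r.x,np.median(abs(r.fun))
E
python3 - <<'E'
from h import *
for n in("top","scene"):
    c=capture(n)
    for x0 in([.519,.164,.168],[.525,.16,.14]):
        s,m=fit(c,x0);print(n,s.round(4),m)
    P,_,_=cloud(c);q=tocr(P,s[:3]);k=q[(abs(q[:,0]+.02)<.03)&(abs(q[:,1]-.185)<.03)&(q[:,2]>.112)&(q[:,2]<.14)]
    print("knob cradle",k.mean(0).round(4),k.max(0).round(3),len(k))
E
```

```text
top [5.171e-01 1.647e-01 1.663e-01 5.000e-04] 0.0013903188740345164
top [5.172e-01 1.645e-01 1.661e-01 5.000e-04] 0.001386251200838553
knob cradle [-0.0206  0.1755  0.1249] [-0.014  0.184  0.13 ] 31
scene [ 0.5205  0.1594  0.1673 -0.0023] 0.001712842336532014
scene [ 0.5207  0.1585  0.165  -0.0023] 0.0017427044759478257
knob cradle [-0.0199  0.18    0.1235] [-0.012  0.19   0.132] 25
```

```bash
cat >> h.py <<'E'
from scipy.spatial.transform import Rotation as Rn
import json
CR=np.array([.5188,.1622,.166])
def W(x,y,z):
    cs,sn=np.cos(CR[2]),np.sin(CR[2]);return np.array([CR[0]+x*cs-y*sn,CR[1]+x*sn+y*cs,z])
def C(p): return tocr(np.array(p)[None],CR)[0]
def quat(a):
    y=np.array([np.cos(a),np.sin(a),0]);z=np.array([0,0,-1.]);return Rn.from_matrix(np.c_[np.cross(y,z),y,z]).as_quat()
def best(p,a):
    o=[]
    for k in(0,np.pi):
        j=inverse_kinematics(list(p),list(quat(a+k)))
        if j is not None:o.append((abs(j[5]),a+k))
    return min(o)[1]
def ptp(p,a): move_ptp(list(p),list(quat(a)))
def line(p,a=None,**k): return servo_line(list(p),None if a is None else list(quat(a)),**k)
def st(m=""): print(m,"t",round(current_clock(),1),"tcp",C(current_position()).round(4),"gap",round(current_finger_gap(),4),"F",np.round(current_force(),1))
E
python3 - <<'E'
from h import *
a=best(W(-.02,.176,.104),CR[2]+np.pi/2)
print(a);move_gripper(.06)
ptp(W(-.02,.176,.2),a)
print(line(W(-.02,.176,.104),contact_N=8));st("down")
move_gripper(.0);st("grip")
print(line(W(-.02,.206,.104),rate=.04,contact_N=20));st("drawn")
E
```

```text
1.7367963267948965
False
down t 5.5 tcp [-0.0193  0.1761  0.1046] gap 0.0601 F [ 0.2 -0.6  0.2]
grip t 6.3 tcp [-0.0199  0.1764  0.1042] gap 0.0156 F [-0.1  1.8  1.1]
True
drawn t 7.0 tcp [-0.0199  0.2021  0.1042] gap 0.0152 F [ 0.8 -2.1  4.3]
```

```bash
python3 - <<'E'
from h import *
print(line(W(-.02,.208,.104),rate=.02,contact_N=25));st("again")
move_gripper(.03);st()
c=current_position();line(W(-.02,.2022,.2));
a=best(W(0,0,.13),CR[2])
move_gripper(.05)
ptp(W(0,0,.18),a)
print(line(W(0,0,.118-.014),contact_N=8));st("handle")
move_gripper(0);st("gripped")
E
```

```text
True
again t 7.3 tcp [-0.02    0.202   0.1041] gap 0.015 F [ 0.2 -2.1  5.2]
 t 7.8 tcp [-0.0204  0.2017  0.1038] gap 0.0298 F [0.1 0.3 0.7]
False
handle t 10.8 tcp [0.0004 0.0005 0.1044] gap 0.05 F [ 0.3 -0.4  0.7]
gripped t 11.5 tcp [ 1.000e-04 -0.000e+00  1.042e-01] gap 0.0132 F [-0.3 -0.3  1.1]
```

```bash
sed -i 's/^CR=.*/CR=np.array([.5188,.1637,.166])/' h.py; cat >> h.py <<'E'
def arc(t):  # TCP for grip on handle at frame angle t
    r=np.hypot(.098,.042);f=np.arctan2(.042,-.098)-t
    return W(.098+r*np.cos(f),YH,.076+r*np.sin(f)-.014)
YH=-.0015
E
python3 - <<'E'
from h import *
for t in np.linspace(.14,1.75,12):
    h=line(arc(t),rate=.1,contact_N=35)
    f=current_force()
    print(round(t,2),h,f.round(1),round(current_finger_gap(),4))
    if h: break
st()
c=capture("scene");cv2.imwrite("pics/lift.png",cv2.resize(c["image"][100:260,260:480],None,fx=3,fy=3))
E
```

```text
0.14 False [-2.4 -1.1  1. ] 0.0131
0.29 False [-4.2 -1.2  3. ] 0.0129
0.43 False [-8.9 -1.7  6.8] 0.0131
0.58 False [-13.9  -1.9  12.1] 0.0131
0.73 False [-14.8  -2.4  17.9] 0.0134
0.87 False [-10.2  -2.8  15. ] 0.0126
1.02 False [-6.1 -1.9  9.6] 0.0132
1.16 False [-2.8 -2.5  5.8] 0.0133
1.31 False [-0.  -1.6  4.8] 0.0134
1.46 False [ 1.7 -3.4  1.5] 0.0134
1.6 False [ 2.5 -3.8 -2.5] 0.0137
1.75 False [ 1.7 -3.  -4.4] 0.0131
 t 15.2 tcp [ 0.1566 -0.0018  0.1503] gap 0.0131 F [ 1.7 -3.  -4.4]
```

View pics/lift.png

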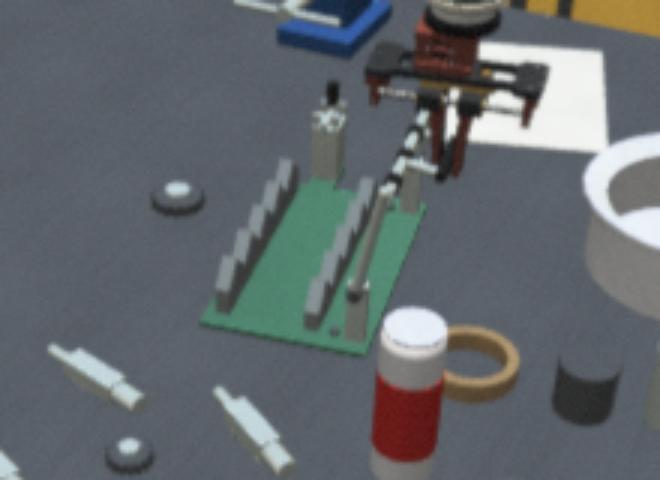

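The frame is leaning back on the far side at (400,170), with the gripper still on its grip; the rails are clear and the bolt knob at (333,95) is drawn back.

```bash
cat >> h.py <<'E'
OFF={"top":np.array([.0011,-.0011]),"scene":np.array([-.0011,.0011])}
def shafts_now():
    R=[]
    for n in("top","scene"):
        for s in find_shafts(capture(n)):
            if not(s["wb"]<.03 and s["xy"][0]<.8 and s["xy"][1]<.1): continue
            s=dict(s,xy=s["xy"]+OFF[n])
            for o in R:
                if np.linalg.norm(o["xy"]-s["xy"])<.03: o["l"].append(s);break
            else: R.append(dict(xy=s["xy"],l=[s]))
    out=[]
    for o in R:
        y=np.array([s["yaw"] for s in o["l"]])
        out.append((np.mean([s["xy"] for s in o["l"]],0),np.angle(np.exp(1j*y).mean()),len(o["l"]),np.ptp(y)))
    return out
E
python3 - <<'E'
from h import *
move_gripper(.03);st()
p=current_position();line([p[0],p[1],.26],rate=.25)
for s in shafts_now(): print(s)
for n in("top","scene"):
    c=capture(n);print(n,fit(c,CR))
    P=cloud(c)[0];q=tocr(P,CR);k=q[(abs(q[:,0])<.09)&(abs(q[:,1])<.13)&(q[:,2]>.022)&(q[:,2]<.08)]
    for xr in(-.05,.05):
        m=k[abs(k[:,0]-xr)<.015];print(xr,len(m),np.median(m[m[:,2]>.04],0).round(4),m[:,1].min(),m[:,1].max(),m[:,2].max())
E
```

```text
t 15.8 tcp [ 0.1569 -0.0012  0.1512] gap 0.0299 F [-0.1  0.6  0.3]
(array([ 0.61655386, -0.3238571 ]), np.float64(0.4089790998852617), 2, np.float64(0.027013504394165888))
(array([ 0.60889663, -0.13566892]), np.float64(-0.5708428238031219), 2, np.float64(0.0126326010357255))
(array([ 0.42936797, -0.13807979]), np.float64(-0.26885316288533084), 2, np.float64(0.017629551195650628))
(array([ 0.41164095, -0.29668405]), np.float64(-0.40353048998467006), 2, np.float64(0.024921003377476603))
(array([ 0.53274841, -0.47189432]), np.float64(0.10287527559891393), 1, np.float64(0.0))
top (array([0.51715341, 0.16485476, 0.17638251, 0.00059883]), np.float64(0.0013987776333339126))
-0.05 635 [-0.0523 -0.0053  0.0517] -0.12993664056436915 0.12986432886811194 0.06807336122064066
0.05 630 [ 0.048  -0.0036  0.0484] -0.1294790943571007 0.12996098862735966 0.06014050776182225
scene (array([ 0.52043795,  0.16023227,  0.16628627, -0.00229344]), np.float64(0.0016136152534237226))
-0.05 390 [-0.0462 -0.0124  0.054 ] -0.12990472009680018 0.1254889432530415 0.07235344749471562
0.05 333 [ 0.0516 -0.0125  0.0502] -0.1299529439769204 0.1273738533885232 0.0639290196726848
```

```bash
sed -i 's/^CR=.*/CR=np.array([.5188,.1632,.168])/' h.py; cat >> h.py <<'E'
LY={1:-.081,2:-.027,3:.027,4:.081}
def pick(xy,yaw):
    u=np.array([np.cos(yaw),np.sin(yaw)]);g=np.r_[xy+.006*u,.005]
    a=best(g,yaw+np.pi/2)
    move_gripper(.06)
    ptp(np.r_[g[:2],.17],a);
    h=line(np.r_[g[:2],.03],rate=.2,contact_N=10)
    h=h or line(g,rate=.06,contact_N=10);st(f"down hit={h}")
    move_gripper(0);st("grip")
    line(np.r_[g[:2],.17],rate=.2);st("lifted")
    return a-yaw,current_finger_gap()>.015
def place(l,da):
    a=CR[2]+da
    p=lambda z:W(.006,LY[l],z)
    line(p(.17),a,rate=.3)
    st("over")
    if current_finger_gap()<.015: print("LOST");return
    line(p(.06),rate=.2,contact_N=15)
    h=line(p(.038),rate=.04,contact_N=6);st(f"placed hit={h}")
    move_gripper(.046)
    line(p(.17),rate=.25)
E
python3 - <<'E'
from h import *
S=[s for s in shafts_now() if s[2]==2];S.sort(key=lambda s:np.hypot(*(s[0]-[.43,-.138])))
xy,yaw=S[0][:2];print(len(S),xy,yaw)
da,ok=pick(xy,yaw)
if ok: place(4,da);st()
c=capture("scene");cv2.imwrite("pics/p1.png",cv2.resize(c["image"][80:280,230:470],None,fx=3,fy=3))
E
```

```text
4 [ 0.42917102 -0.13782721] -0.2680100432183219
down hit=False t 20.2 tcp [-0.1335 -0.2842  0.0047] gap 0.0602 F [ 0.7  1.  -0.1]
grip t 20.9 tcp [-0.1332 -0.2844  0.0051] gap 0.024 F [-0.6  0.2  1.6]
lifted t 21.9 tcp [-0.1342 -0.2837  0.1689] gap 0.0237 F [ 0.7 -0.2 -3. ]
over t 23.3 tcp [0.0052 0.0799 0.1696] gap 0.0245 F [ 0.6  0.3 -4. ]
placed hit=True t 24.5 tcp [0.0063 0.0819 0.0407] gap 0.0234 F [ 0.5  3.8 -1. ]
 t 25.7 tcp [0.0053 0.0809 0.1692] gap 0.0457 F [-0.4  0.7  0.6]
```

View pics/p1.png

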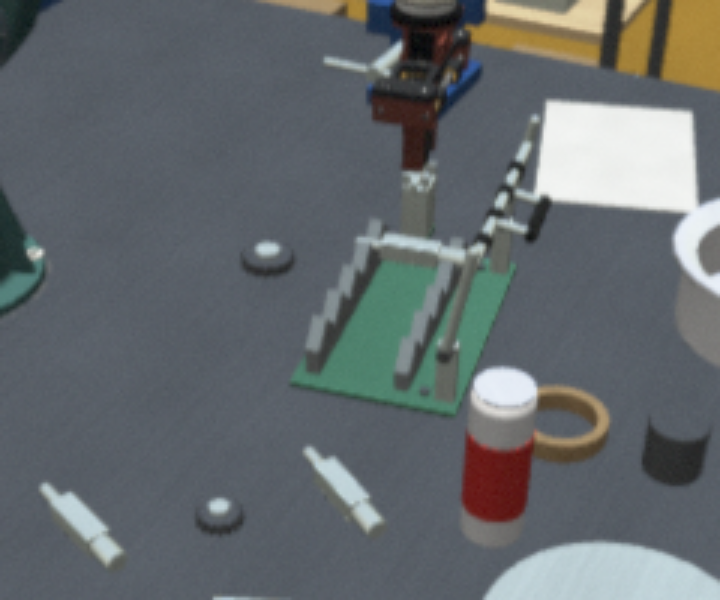

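The first shaft lies level in lane 4 at (415,248), with its thick end in the far rail. Next are the other three.

```bash
sed -i 's/p=lambda z:W(.006,LY\[l\],z)/p=lambda z:W(.006,LY[l]+.001,z)/' h.py; python3 - <<'E'
from h import *
for l in(3,2,1):
    S=[s for s in shafts_now() if s[2]==2];S.sort(key=lambda s:np.hypot(*(s[0]-[.5,.1])))
    xy,yaw=S[0][:2];print("LANE",l,len(S),xy,yaw,S[0][3])
    if len(S)!=l: break
    da,ok=pick(xy,yaw)
    if not ok: break
    place(l,da)
    if current_finger_gap()<.04: break
st()
for n in("top","scene"):
    c=capture(n);b=(230,80) if n=="scene" else (130,130)
    cv2.imwrite(f"pics/p2{n}.png",cv2.resize(c["image"][b[1]:b[1]+200,b[0]:b[0]+240],None,fx=3,fy=3))
E
```

```text
LANE 3 3 [ 0.60898311 -0.13568103] -0.5712377652827325 0.015079804602146085
down hit=False t 30.3 tcp [ 0.0431 -0.3137  0.0046] gap 0.0598 F [-0.8  0.4  0.5]
grip t 31.0 tcp [ 0.0435 -0.3138  0.0051] gap 0.0241 F [-0.1 -0.4  0.9]
lifted t 32.0 tcp [ 0.0422 -0.3132  0.1685] gap 0.0241 F [ 0.1 -0.  -4.8]
over t 33.3 tcp [0.006  0.0271 0.1698] gap 0.024 F [ 0.2 -0.5 -3.8]
placed hit=True t 34.5 tcp [0.0063 0.0281 0.0403] gap 0.0237 F [-1.3 -0.3  4.8]
LANE 2 2 [ 0.39185101 -0.2575497 ] -0.22572943140391305 0.03139576511169187
down hit=False t 39.9 tcp [-0.1902 -0.3956  0.0047] gap 0.06 F [ 0.1 -0.2 -0.9]
grip t 40.5 tcp [-0.1899 -0.3959  0.0051] gap 0.0238 F [-0.1  0.8  1.4]
lifted t 41.5 tcp [-0.1907 -0.395   0.1689] gap 0.0237 F [-1.  -0.1 -4. ]
over t 43.0 tcp [ 0.0052 -0.0269  0.1697] gap 0.0236 F [-0.7 -0.2 -3.2]
placed hit=True t 44.2 tcp [ 0.0063 -0.026   0.0403] gap 0.0238 F [-0.6 -0.1  4.7]
LANE 1 1 [ 0.61664398 -0.32394113] 0.4063986113219659 0.029369748164392917
down hit=False t 49.2 tcp [ 0.0206 -0.4951  0.0046] gap 0.0599 F [ 0.9  0.5 -0. ]
grip t 49.8 tcp [ 0.0209 -0.4952  0.0051] gap 0.0237 F [-0.9  0.1  1.3]
lifted t 50.8 tcp [ 0.0198 -0.4943  0.1683] gap 0.0241 F [ 0.2  0.3 -6.3]
over t 52.3 tcp [ 0.006  -0.0808  0.17  ] gap 0.0235 F [-0.6 -0.8 -4.6]
placed hit=True t 53.5 tcp [ 0.0063 -0.08    0.0403] gap 0.0236 F [0.4 0.6 4.8]
 t 54.8 tcp [ 0.0053 -0.0799  0.1693] gap 0.0463 F [-1.3  0.4 -0.9]
```

View pics/p2scene.png

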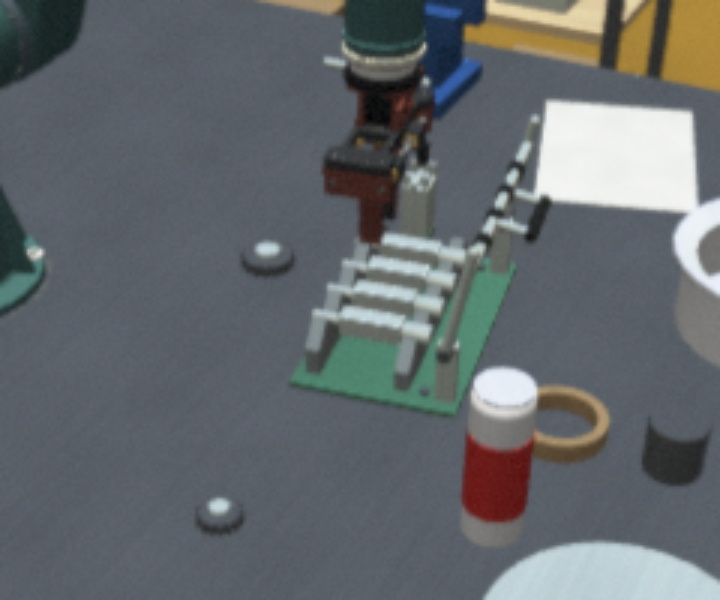

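All four shafts are seated level side by side (380–430, 245–325 in the crop). The frame is still back, with its handle at (538,217). Next I'll close the frame.

```bash
python3 - <<'E'
from h import *
p=current_position();line([p[0],p[1],.27],rate=.25)
move_gripper(.036)
t=arc(1.75);a=best(t,CR[2])
ptp([t[0],t[1],.26],a)
print(line(t,rate=.1,contact_N=8));st("at handle")
move_gripper(0);st("grip")
if current_finger_gap()>.01:
  for t in np.r_[np.linspace(1.6,.1,11),.0,-.06]:
    h=line(arc(t),rate=.1 if t>.05 else .03,contact_N=35 if t>.05 else 20)
    print(round(t,2),h,current_force().round(1),round(current_finger_gap(),4))
    if h: break
st()
c=capture("scene");cv2.imwrite("pics/down.png",cv2.resize(c["image"][80:280,230:470],None,fx=3,fy=3))
E
```

```text
False
at handle t 58.3 tcp [ 0.1574 -0.0015  0.1518] gap 0.036 F [-0.2  0.1  0.5]
grip t 58.8 tcp [ 0.1568 -0.0015  0.1512] gap 0.0134 F [-0.9 -0.2  2. ]
1.6 False [-0.   0.3  4. ] 0.0134
1.45 False [1.5 1.3 9.1] 0.013
1.3 False [ 2.3  1.2 12.5] 0.0132
1.15 False [ 0.7  1.8 12.8] 0.0132
1.0 False [-1.4  0.3 10.6] 0.013
0.85 False [-1.   1.4  6.9] 0.0133
0.7 False [-3.7  3.   5.3] 0.013
0.55 False [-1.2  4.   0.1] 0.0133
0.4 False [-0.2  5.  -2.3] 0.013
0.25 False [ 0.9  4.1 -6.8] 0.0133
0.1 False [ 1.4  4.2 -6.6] 0.0132
0.0 False [ 1.7  6.1 -1.7] 0.0133
-0.06 True [ 0.2 -0.1  1.7] 0.0135
 t 63.0 tcp [-1.000e-04 -1.300e-03  1.013e-01] gap 0.0135 F [ 0.2 -0.1  1.7]
```

View pics/down.png

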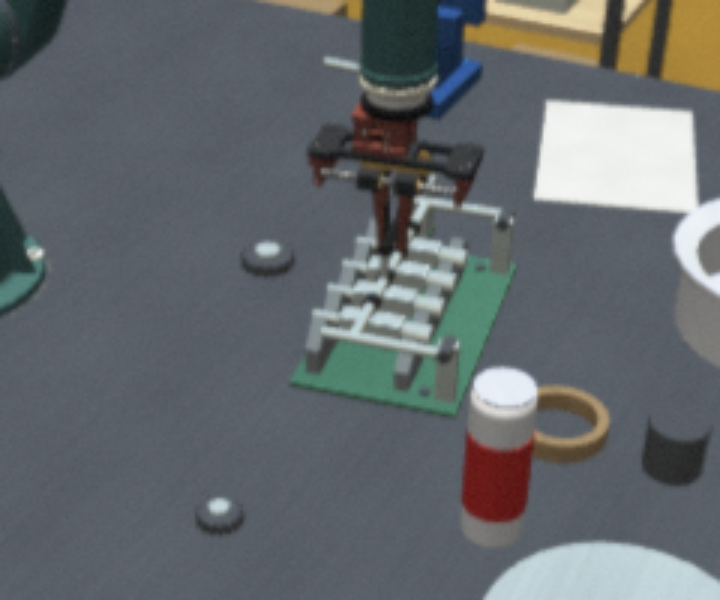

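The frame is down over the four shafts, cross bar at about (375,300). I'll press it to confirm, then shoot the bolt.

```bash
python3 - <<'E'
from h import *
move_gripper(.04)
p=current_position();line([p[0],p[1],.16],rate=.2)
move_gripper(0)
print(line(W(0,-.0015,.116),rate=.03,contact_N=22));st("press")
line(W(0,-.0015,.19),rate=.2)
a=best(W(-.02,.2,.104),CR[2]+np.pi/2)
move_gripper(.05)
ptp(W(-.02,.2005,.19),a)
print(line(W(-.02,.2005,.104),contact_N=8));st("knob")
move_gripper(0);st("grip")
print(line(W(-.02,.160,.104),rate=.04,contact_N=20));st("shot")
print(line(W(-.02,.160,.104),rate=.02,contact_N=25));st("again")
E
```

```text
True
press t 65.9 tcp [-1.000e-04 -1.200e-03  1.252e-01] gap 0.0006 F [-1.  -0.8  7.1]
False
knob t 69.1 tcp [-0.0193  0.2004  0.1045] gap 0.0497 F [-0.1 -0.1 -0.2]
grip t 69.7 tcp [-0.0199  0.2007  0.1043] gap 0.0154 F [-0.7  1.   3.3]
True
shot t 70.5 tcp [-0.0199  0.1711  0.1043] gap 0.0154 F [-1.2  2.5  2.4]
True
again t 70.9 tcp [-0.0199  0.1712  0.1043] gap 0.0153 F [-1.8  3.5  3. ]
```

```bash
python3 - <<'E'
from h import *
print(line(W(-.02,.160,.104),rate=.02,contact_N=35));st("again")
move_gripper(.03);p=current_position()
line([p[0],p[1],.22],rate=.2)
ptp([.40,-.40,.3],best([.40,-.40,.3],np.pi/2));st()
for n in("scene","top"):
    c=capture(n);b=(250,100) if n=="scene" else (140,140)
    cv2.imwrite(f"pics/end{n}.png",cv2.resize(c["image"][b[1]:b[1]+130,b[0]:b[0]+180],None,fx=4,fy=4,interpolation=cv2.INTER_CUBIC))
E
```

```text
True
again t 71.3 tcp [-0.0198  0.1712  0.1043] gap 0.0151 F [-1.4  4.9  1.8]
 t 75.1 tcp [-0.2108 -0.5349  0.2999] gap 0.0299 F [-0.8  0.5 -0.1]
```

View pics/endscene.png

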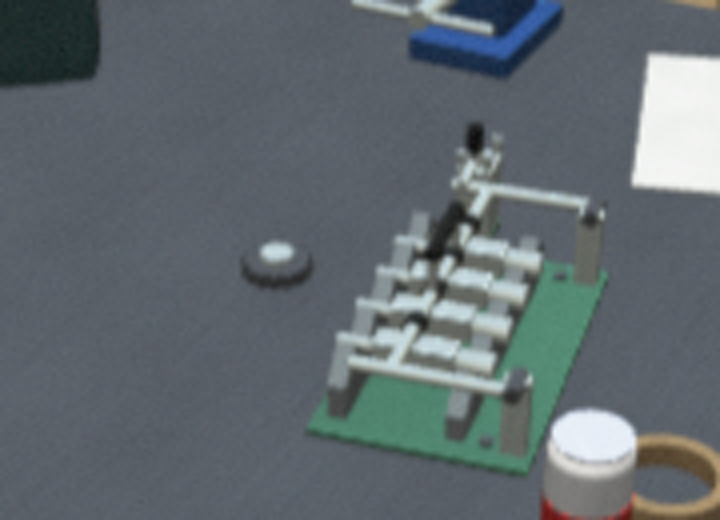

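View pics/endtop.png

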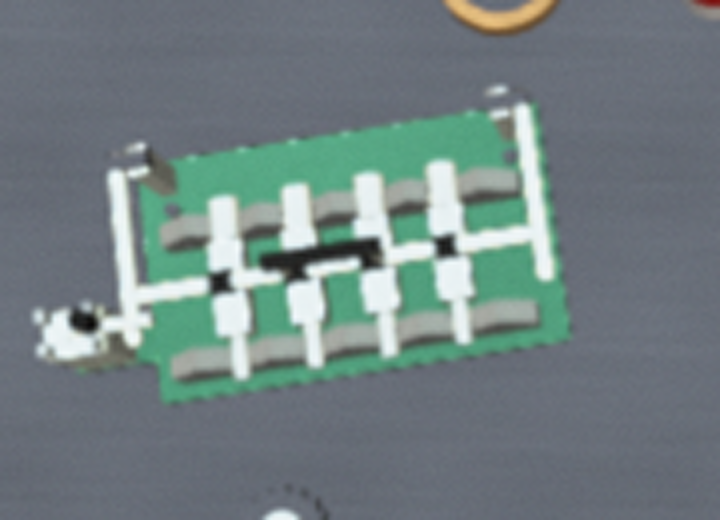

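Four shafts are seated with thick ends in the far rail, the frame is down, and the bolt covers the frame's arm at (125,320) in the top crop.

```bash
python3 -c "
from h import *
print(close_job())"
```

```text
the job is handed in; nothing more can be done
None
```

The job is handed in at about 75 s on the robot's clock: all four shafts are seated, thick journals in the far rail, with the frame fully down and the bolt pushed home to its stop; the other things on the bench and the turquoise look-alikes were not touched.

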